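# Load the bottle carrier with the full spray can

## Task

Load the divided wooden bottle carrier: stand the short bottle from the bench and the full one of the two identical spray cans upright on the floor of free cells, one to a cell, setting them down gently rather than dropping them. The other can is used up (feel by weight which one it is): leave it standing upright where it was, or put it back about there. Leave the bottle and the tin already in the carrier, and the tape measure and masking tape on the bench, as they are.

Things in the scene. Friction and masses are not known exactly. Their poses are not given: they have to be found in the camera images.
- carrier: open carrier of pale wood, fixed to the bench, 157 x 232 mm, two rows (along its x) of three cells (along its y); cells 70 x 70 mm inside at 75 mm pitch, outer walls 6 mm, dividers 5 mm, inner floor 8 mm above the bench; long walls 52 mm high, dividers 46 mm, the two end walls (at +y and -y, with a hand slot) 72 mm. The two middle cells are taken. Origin: centre of its underside, z up
- cell_front_left (a point): centre of the floor of the carrier's front left cell (70 x 70 mm inside), which is free; 'left' is the carrier's +y end, 'front' its -x row
- cell_front_right (a point): centre of the floor of the carrier's front right cell (70 x 70 mm inside), which is free; 'left' is the carrier's +y end, 'front' its -x row
- cell_rear_left (a point): centre of the floor of the carrier's rear left cell (70 x 70 mm inside), which is free; 'left' is the carrier's +y end, 'front' its -x row
- cell_rear_right (a point): centre of the floor of the carrier's rear right cell (70 x 70 mm inside), which is free; 'left' is the carrier's +y end, 'front' its -x row
- bench_bottle: short round bottle with a narrower screw cap, standing on the bench; 42 mm diameter, straight body to about 80 mm, sloping shoulder above, 115 mm tall over all, about 140 g; origin at the centre of its underside, z up
- spray_can_1: aerosol can with a small cap and push button, 55 mm diameter, straight body to about 130 mm, 165 mm tall over all; origin at the centre of its underside, z up. Outwardly identical to the other can; one of the two is full (about 420 g), the other used up (about 100 g): only its weight tells which
- spray_can_2: aerosol can with a small cap and push button, 55 mm diameter, straight body to about 130 mm, 165 mm tall over all; origin at the centre of its underside, z up. Outwardly identical to the other can; one of the two is full (about 420 g), the other used up (about 100 g): only its weight tells which
- carrier_bottle: short round bottle with screw cap, 42 mm diameter, 115 mm tall, of the same shape as the bench bottle but already standing in one of the two middle cells of the carrier, where it stays; origin at the centre of its underside
- tin: plain round metal tin, 60 mm diameter, 85 mm tall, standing in the other middle cell of the carrier, where it stays; origin at the centre of its underside
- tape_measure: black tape measure standing on the bench, 32 x 82 x 66 mm, a bystander; origin at the centre of its underside
- masking_roll: roll of masking tape lying flat on the bench, about 110 mm across, 20 mm high, a bystander; origin at the centre of its underside
Not all that is in view belongs to the job. What is shaped like the spray_can_2 but purple or yellow is not meant.

How it is judged:
By the outcome, as a careful person would: the job done as asked, in the order asked, and still so for the second after the job is handed in, with the robot touching nothing.
It also fails if it takes over 72 s, if anything falls off the work surface, if the arm or the gripper's body presses on something with over 40 N, if the wrist force passes 120 N, or if a joint passes its speed limit or range.

## Robot

A 6-joint arm with a two-finger parallel gripper is mounted at the origin on a cart in front of the work surface, level with it; the furniture and walls round the work are solid. World frame = base frame: x ahead of the robot, y to its left, z up, the work surface at z = 0. Lengths are in mm, angles in rad, forces in N, time in s.
With the tool pointing down it reaches from about 275 to 825 mm from the base axis. Payload 5.2 kg.
Tool frame: the origin (TCP) lies midway between the tips of the shut fingers; the grasp point (between the pads) lies 19 mm behind it; z points along the fingers, y is the line along which they close (so a half turn about z gives the same grasp; the last joint's range is limited). The gripper opens to 93 mm and grips with 3 to 60 N. Pads are 15 mm wide; open, the fingers measure 128 mm over their backs; the gripper's body (75 mm by 188 mm) begins 65 mm behind the grasp point.
Start: joints at [0.927, 0.259, 1.535, -0, 1.348, -0.203], TCP at [234.644, 497.44, 218.653] pointing down, gripper open.
Joint ranges: [-3.14, 3.14], [-0.91, 2.08], [0.19, 2.58], [-1.22, 4.36], [0.22, 2.71], [-3.12, 3.12]. Speed limits (rad/s): [2.57, 2.57, 3.14, 3.14, 3.14, 3.14].

## Interface

Orientations are given as a rotation vector (axis times angle).
In Python, from plant import manip gives the robot as it stands. The module is installed in compiled form; this text tells all that it offers.
- The arm moves only by the tool jog_arm, never from a script. Its argument "deltas" is a list that holds one entry, the list of rows, each a list of 7 numbers: the closure, from 0 (fully open) to 1 (shut), then the shift along the tool's x, y, z in mm, then the turn, a rotation vector about the tool's x, y, z in rad. In form: [[[fingers, dx, dy, dz, wx, wy, wz], ...]]. A call has 1 to 5 rows; each row shifts and turns the commanded pose from where the row before left it, along the tool's axes as they then stand; what a row does not reach is not made up. A row lasts 1/10 s, in which the tool goes at most 50 mm and 8.59 degrees, less where a joint would pass 70% of its speed; a pose out of reach is approached as far as the arm can. A call with a gripper value outside its range is refused whole. The fingers move at their own pace and stop on an object; the grip force is fixed at half the most. Time passes only in rows, so rows that do not move let the fingers close. It gives the time, the measured TCP pose, the force, the opening and the grip force at its end, in the units of the state.
- manip.observe(): the state, without advancing time (a new reading comes with each control period).
- manip.snapshot(name): name is "side" or "top" or "wrist"; returns the picture (400x640x3 uint8, blue, green, red); there is no depth.
- manip.camera_params(name): a dict with "fx", "fy", "cx", "cy" (pixels), "R" (3x3) and "t" (3): a world point X has camera coordinates R X + t; the wrist camera has in their place "hand_eye" (4x4, takes a point from camera to tool coordinates, whose origin is the TCP and whose axes are the flange's). Camera axes: x right, y down, z forward; pixel columns grow to the right and rows downward; lengths in mm; the calibration is good to about 2 mm. A picture is of the moment at which its call begins: read the wrist's pose just before it. camera_params takes no time and is no camera call.
- manip.finish_job(): hands the job in; it is judged then, once.
The state is a dict: "time": time; "joint_pos": joint angles; "qvel": joint speeds; "tau": joint torques, N m; "position": TCP position; "orientation": TCP orientation; "ft_force": force on the tool from outside, world axes, zero at the start; "moment": the same for the moment, N m; "grip_width": finger opening in mm; "grip_force": force on a finger pad.
Only numpy, scipy, OpenCV 4.12 (cv2) and the standard library are available. Lean on these libraries where they do the work, as an engineer would, in place of code of your own. Each camera call takes 0.05 s, during which the arm holds its last target. There are 200 camera calls.

## Working session

There is one attempt and no reset: what is moved stays moved. The work goes in short steps, Python scripts to look and compute and a tool call to move; the robot and the scene stay as the last step left them, time stands still between calls to the robot, and variables do not carry over. Pictures are saved under pics/ and viewed, at most 10 in all, crops included, and the job is handed in when it is done.

Besides the shell and the picture viewer there is one more tool, called after "Call:" as name([rows], argument=value, ...), one row to a line, values as JSON. jog_arm: Moves the arm, as the interface text tells. Its arguments: {"type":"object","properties":{"deltas":{"type":"array"}},"required":["deltas"]}

```bash
mkdir -p pics; python3 - <<'E'
from plant import manip
import cv2,numpy as np
s=manip.observe();print({k:np.round(v,3).tolist() for k,v in s.items()})
for n in("side","top"):
    cv2.imwrite(f"pics/{n}0.png",manip.snapshot(n))
    p=manip.camera_params(n);print(n,{k:np.round(v,3).tolist() for k,v in p.items()})
print(manip.camera_params("wrist"))
E
```

```text
{'time': 0.0, 'joint_pos': [0.927, 0.259, 1.536, 0.0, 1.348, -0.203], 'qvel': [0.001, -0.0, -0.0, 0.0, -0.001, 0.001], 'tau': [-0.0, -43.732, -28.4, 0.072, 0.042, -0.0], 'position': [234.294, 497.006, 217.826], 'orientation': [-0.687, -3.065, 0.003], 'ft_force': [-0.273, -0.634, -0.239], 'moment': [-0.032, -0.015, 0.002], 'grip_force': 0.0, 'grip_width': 92.96}
side {'fx': 509.976, 'fy': 509.976, 'cx': 310.199, 'cy': 199.565, 'R': [[-0.999, -0.036, 0.021], [-0.037, 0.542, -0.84], [0.019, -0.84, -0.543]], 't': [577.325, 39.84, 1194.202]}
top {'fx': 447.849, 'fy': 447.849, 'cx': 322.68, 'cy': 198.349, 'R': [[0.117, -0.993, 0.002], [-0.97, -0.115, -0.214], [0.213, 0.023, -0.977]], 't': [-45.883, 601.605, 1106.228]}
{'fx': 299.2177814910007, 'fy': 299.2177814910007, 'cx': 318.1016234714082, 'cy': 199.83217477103497, 'hand_eye': array([[ 3.13737775e-04, -9.61001067e-01, -2.76544483e-01,
         7.80376799e+01],
       [ 9.99998589e-01, -1.54836054e-04,  1.67255170e-03,
        -1.01136077e+00],
       [-1.65014303e-03, -2.76544618e-01,  9.60999662e-01,
        -1.66418691e+02],
       [ 0.00000000e+00,  0.00000000e+00,  0.00000000e+00,
         1.00000000e+00]])}
```

View pics/top0.png

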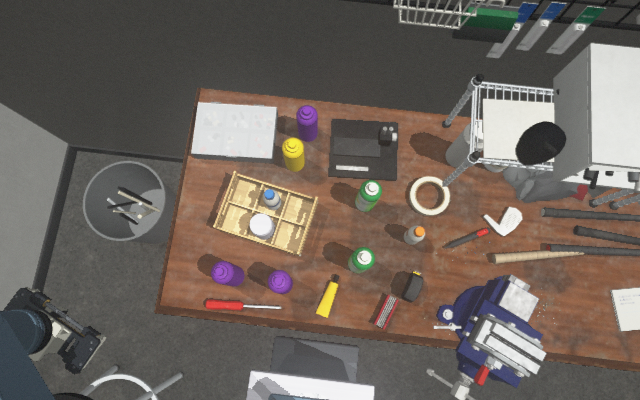

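View pics/side0.png

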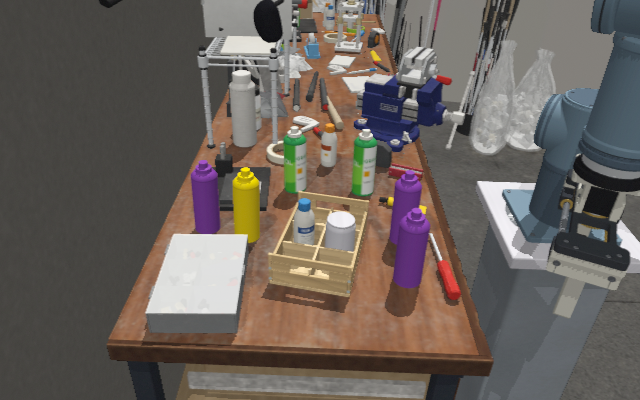

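Top view: candidates are the green/white cans at (370,195) and (362,260), which match. The purple cans (307,122), (228,273), (280,281) and the yellow one (293,153) are decoys. The bench bottle has an orange cap at (415,236), and the carrier, centred near (266,214), holds the blue-capped bottle and the tin. Side view: the cans are at (295,160) and (364,163), the bottle at (329,145). Close crop next, plus first measurements.

```bash
cat > h.py <<'E'
import numpy as np,cv2
from plant import manip
from scipy.spatial.transform import Rotation as Ro
def cam(n,s=None):
    p=manip.camera_params(n);K=np.array([[p['fx'],0,p['cx']],[0,p['fy'],p['cy']],[0,0,1]])
    if n=='wrist':
        T=np.eye(4);T[:3,:3]=Ro.from_rotvec(s['orientation']).as_matrix();T[:3,3]=s['position']
        M=np.linalg.inv(T@p['hand_eye']);return K,M[:3,:3],M[:3,3]
    return K,np.array(p['R']),np.array(p['t'])
def ray(c,uv):
    K,R,t=c;d=R.T@np.linalg.solve(K,[uv[0],uv[1],1]);return -R.T@t,d
def onz(c,uv,z):
    o,d=ray(c,uv);return o+d*(z-o[2])/d[2]
def proj(c,X):
    K,R,t=c;q=K@(R@np.asarray(X,float)+t);return q[:2]/q[2]
def two(c1,u1,c2,u2):
    a,d=ray(c1,u1);b,e=ray(c2,u2);d/=np.linalg.norm(d);e/=np.linalg.norm(e)
    s=np.linalg.lstsq(np.stack([d,-e],1),b-a,rcond=None)[0];p,q=a+s[0]*d,b+s[1]*e
    return (p+q)/2,np.linalg.norm(p-q)
def blobs(img,lo,hi,amin=25):
    m=cv2.inRange(cv2.cvtColor(img,cv2.COLOR_BGR2HSV),lo,hi)
    n,l,st,ce=cv2.connectedComponentsWithStats(m)
    return [(ce[i].round(1).tolist(),st[i].tolist()) for i in range(1,n) if st[i,4]>=amin]
E
python3 - <<'E'
from h import *
T=cv2.imread('pics/top0.png');S=cv2.imread('pics/side0.png')
for n,I in(('top',T),('side',S)):
    print(n,'green',blobs(I,(40,120,50),(80,255,255)),'orange',blobs(I,(8,170,190),(16,255,255),15),'blue',blobs(I,(100,130,90),(115,255,255),20))
a=cv2.resize(T[160:290,190:450],None,fx=3,fy=3,interpolation=cv2.INTER_CUBIC)
b=cv2.resize(S[115:245,230:420],None,fx=1.6,fy=1.6,interpolation=cv2.INTER_CUBIC)
o=np.zeros((600,780,3),np.uint8);o[:390]=a;o[390:598,:304]=b
cv2.imwrite('pics/crop.png',o)
E
```

```text
top green [([590.0, 14.5], [576, 7, 28, 16, 207]), ([493.7, 18.5], [467, 9, 51, 21, 654]), ([372.5, 196.3], [362, 182, 20, 28, 115]), ([364.4, 260.0], [354, 248, 20, 22, 136])] orange [([417.7, 232.9], [415, 229, 7, 7, 18])] blue [([525.1, 11.7], [516, 3, 21, 19, 213]), ([552.7, 10.5], [541, 3, 24, 16, 189]), ([268.6, 193.5], [265, 190, 8, 8, 52])]
side green [([290.6, 161.0], [284, 135, 22, 58, 627]), ([359.5, 163.3], [352, 138, 25, 58, 582])] orange [] blue [([304.0, 204.6], [299, 198, 11, 14, 126])]
```

View pics/crop.png

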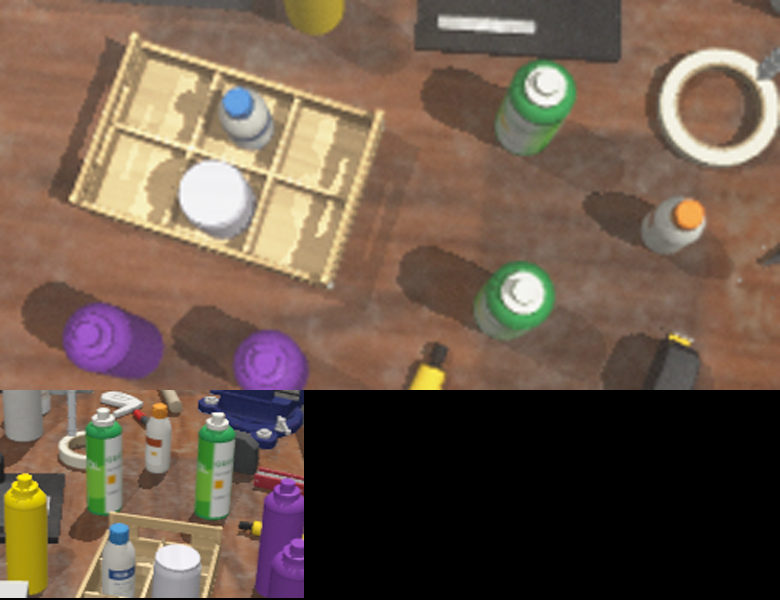

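Crop: the green cans' caps are at (549,80) and (523,287), the orange-capped bottle at (689,212). The carrier's rim corners are about (135,38), (76,200), (380,112) and (330,283). The purple and yellow cans are clearly decoys.

```bash
python3 - <<'E'
from h import *
t=cam('top');s=cam('side')
f=lambda u,v:(190+(u+.5)/3-.5,160+(v+.5)/3-.5)
g=lambda u,v:(230+u/1.6,115+(v-390)/1.6)
for n,a,b,z in(('A',(549,80),(103,412),163),('B',(523,288),(218,416),163),('bot',(689,212),(159,406),115)):
    X,e=two(t,f(*a),s,g(*b));print(n,X.round(1),round(e,1),onz(t,f(*a),z).round(1))
C=[onz(t,f(*p),72)[:2] for p in((135,37),(74,202),(381,112),(330,285))]
C=np.array(C);print(C.round(1));c=C.mean(0)
yax=(C[0]+C[1]-C[2]-C[3])/2;xax=(C[0]+C[2]-C[1]-C[3])/2
print('c',c,'len',np.linalg.norm(yax),np.linalg.norm(xax),'angy',np.arctan2(-yax[0],yax[1]),'angx',np.arctan2(xax[1],xax[0]))
E
```

```text
A [623.9 -93.7 158.6] 4.5 [625.  -93.5 163. ]
B [455.4 -88.8 160.5] 4.0 [457.2 -88.9 163. ]
bot [ 539.1 -222.7  112. ] 2.3 [ 539.8 -222.3  115. ]
[[644.7 263.1]
 [494.1 291.7]
 [603.1  40.7]
 [449.7  65.5]]
c [547.8998447 165.2370203] len 228.4341768682158 154.33522778370795 angy -0.18959375762075747 angx -0.1737713753139531
```

```bash
cat >> h.py <<'E'
def plan(pos,head=None,f=0,s=None,tmax=48):
    """rows (tool axes) to TCP pos with tool y at world heading (deg), tool down; prints them"""
    s=s or manip.observe();R=Ro.from_rotvec(s['orientation']);p=np.array(s['position'])
    h0=np.degrees(np.arctan2(*R.as_matrix()[[1,0],1]));head=h0 if head is None else head
    h=np.radians(head);y=np.array([np.cos(h),np.sin(h),0]);z=np.array([0,0,-1.])
    G=Ro.from_matrix(np.stack([np.cross(y,z),y,z],1));w=(R.inv()*G).as_rotvec()
    d=np.array(pos)-p;n=int(max(1,np.ceil(np.linalg.norm(d)/tmax),np.ceil(np.linalg.norm(w)/.145)))
    rows=[]
    for i in range(n):
        Ri=R*Ro.from_rotvec(w*i/n)
        rows.append([f]+np.round(Ri.inv().apply(d/n),1).tolist()+np.round(w/n,3).tolist())
    print('at',np.round(p,1),'head',round(h0,1),'F',np.round(s['ft_force'],2),'w',round(s['grip_width'],1))
    for i in range(0,n,5):print(str(rows[i:i+5]).replace(' ',''))
E
python3 - <<'E'
from h import *
t=cam('top')
print('yellow',onz(t,(293.5,145),165),'purpR',onz(t,(280,278),165),'foot',onz(t,(447,183),0),'purpL',onz(t,(221,270),165))
plan((535,-90,250),-10)
E
```

```text
yellow [705.66170849 109.18240084 165.        ] purpR [383.52973153  98.00180299 165.        ] foot [ 701.19195366 -312.62134704    0.        ] purpL [385.6349036  235.56469518 165.        ]
at [234.3 497.  217.9] head 64.7 F [0.09 0.13 1.25] w 92.8
[[0,-37.3,-28.8,-2.3,-0.0,0.0,0.093],[0,-39.8,-25.2,-2.3,-0.0,0.0,0.093],[0,-42.0,-21.3,-2.3,-0.0,0.0,0.093],[0,-43.8,-17.3,-2.3,-0.0,0.0,0.093],[0,-45.2,-13.2,-2.3,-0.0,0.0,0.093]]
[[0,-46.3,-8.9,-2.3,-0.0,0.0,0.093],[0,-46.9,-4.6,-2.3,-0.0,0.0,0.093],[0,-47.1,-0.2,-2.3,-0.0,0.0,0.093],[0,-46.9,4.2,-2.3,-0.0,0.0,0.093],[0,-46.3,8.5,-2.3,-0.0,0.0,0.093]]
[[0,-45.3,12.8,-2.3,-0.0,0.0,0.093],[0,-43.9,17.0,-2.3,-0.0,0.0,0.093],[0,-42.2,21.0,-2.3,-0.0,0.0,0.093],[0,-40.0,24.8,-2.3,-0.0,0.0,0.093]]
```

Call:
jog_arm([
  [[0, -37.5, -29, -2.5, 0, 0, 0.093], [0, -40, -25, -2.5, 0, 0, 0.093], [0, -42, -21, -2.5, 0, 0, 0.093], [0, -44, -17, -2.5, 0, 0, 0.093], [0, -45, -13, -2.5, 0, 0, 0.093]],
])

```text
time: 0.6
position: [343.2, 286.6, 231.0]
orientation: [-1.379, -2.822, 0.001]
ft_force: [0.8, -0.1, -0.3]
grip_width: 93.1
grip_force: 0.0
```

Call:
jog_arm([
  [[0, -46.5, -9, -2.5, 0, 0, 0.093], [0, -47, -4.5, -2.5, 0, 0, 0.093], [0, -47, 0, -2.5, 0, 0, 0.093], [0, -47, 4, -2.5, 0, 0, 0.093], [0, -46, 8.5, -2.5, 0, 0, 0.093]],
])

```text
time: 1.1
position: [451.0, 77.0, 243.6]
orientation: [-1.993, -2.428, 0.0]
ft_force: [0.2, 0.1, -0.0]
grip_width: 93.0
grip_force: 0.0
```

Call:
jog_arm([
  [[0, -45, 13, -2.5, 0, 0, 0.093], [0, -44, 17, -2.5, 0, 0, 0.093], [0, -42, 21, -2.5, 0, 0, 0.093], [0, -40, 25, -2.5, 0, 0, 0.093], [0, 0, 0, 0, 0, 0, 0]],
])

```text
time: 1.6
position: [539.3, -93.4, 252.8]
orientation: [2.41, 2.013, -0.002]
ft_force: [0.3, 1.0, -1.2]
grip_width: 93.0
grip_force: 0.0
```

```bash
python3 - <<'E'
from h import *
s=manip.observe();I=manip.snapshot('wrist');cv2.imwrite('pics/w1.png',I)
np.savez('pics/w1.npz',**{k:s[k] for k in('position','orientation')})
c=cam('wrist',s);print(s['time'],s['position'])
print('green',blobs(I,(40,120,50),(80,255,255),80),'orange',blobs(I,(8,170,150),(16,255,255),15))
print([proj(c,X).round(0) for X in((624,-93,163),(457,-89,163),(539,-222,115))])
E
```

```text
1.6 [539.28804646 -93.42904543 252.7615643 ]
green [([396.7, 169.5], [374, 137, 57, 67, 1361]), ([246.9, 189.3], [206, 157, 70, 75, 2081])] orange [([338.0, 290.8], [328, 285, 20, 11, 48])]
[array([414., 186.]), array([229., 214.]), array([338., 295.])]
```

View pics/w1.png

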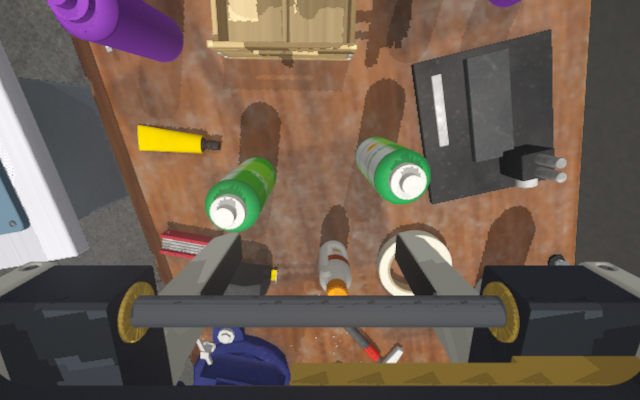

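Wrist view: can A's button is at (411,183) and can B's at (228,214), within 2–3 px of prediction. Estimates are A≈(622.5,-92) and B≈(456.5,-89). B is nearer, so I grasp it first.

```bash
python3 - <<'E'
from h import *
s=dict(np.load('pics/w1.npz'));c=cam('wrist',s)
print(onz(c,(411,183),163),onz(c,(228,214),163),onz(c,(338,295),115))
plan((457,-89,225),-10)
s=manip.observe();s['position']=np.array([457,-89,225.]);plan((457,-89,87),-10,s=s)
E
```

```text
[621.50821547 -89.85022015 163.        ] [456.21854976 -89.09183184 163.        ] [ 538.4516851  -221.75568338  115.        ]
at [537.9 -90.6 252.6] head -10.1 F [-0.16  0.52  0.7 ] w 92.7
[[0,-6.3,-39.9,13.9,-0.001,-0.0,-0.001],[0,-6.2,-40.0,13.8,-0.001,-0.0,-0.001]]
at [457. -89. 225.] head -10.1 F [-0.16  0.52  0.7 ] w 92.7
[[0,-0.0,0.1,46.0,-0.0,-0.0,-0.0],[0,-0.0,0.0,46.0,-0.0,-0.0,-0.0],[0,-0.0,0.0,46.0,-0.0,-0.0,-0.0]]
```

Call:
jog_arm([
  [[0, -6.5, -40, 14, 0, 0, 0], [0, -6.5, -40, 14, 0, 0, 0], [0, 0, 0, 30, 0, 0, 0], [0, 0, 0, 30, 0, 0, 0], [0, 0, 0, 30, 0, 0, 0]],
])

```text
time: 2.15
position: [455.3, -85.7, 135.0]
orientation: [2.402, 2.025, 0.001]
ft_force: [0.1, 0.6, -0.5]
grip_width: 92.8
grip_force: 0.0
```

Call:
jog_arm([
  [[0, 0, 0, 30, 0, 0, 0], [0, 0, 0, 18, 0, 0, 0], [0, 0, 0, 0, 0, 0, 0], [0, 0, 0, 0, 0, 0, 0]],
])

```text
time: 2.55
position: [456.0, -86.3, 88.0]
orientation: [-2.402, -2.024, 0.0]
ft_force: [0.0, -0.1, 0.5]
grip_width: 93.0
grip_force: 0.0
```

Call:
jog_arm([
  [[0, -3, 0, 0, 0, 0, 0], [1, 0, 0, 0, 0, 0, 0], [1, 0, 0, 0, 0, 0, 0], [1, 0, 0, 0, 0, 0, 0], [1, 0, 0, 0, 0, 0, 0]],
])

```text
time: 3.05
position: [455.9, -90.3, 87.9]
orientation: [2.404, 2.022, 0.0]
ft_force: [-0.1, -0.0, -0.2]
grip_width: 65.7
grip_force: 0.0
```

Call:
jog_arm([
  [[1, 0, 0, 0, 0, 0, 0], [1, 0, 0, 0, 0, 0, 0], [1, 0, 0, 0, 0, 0, 0]],
])

```text
time: 3.35
position: [455.4, -90.2, 87.8]
orientation: [-2.403, -2.022, 0.001]
ft_force: [-2.1, 0.1, 4.5]
grip_width: 54.0
grip_force: 29.8
```

Gripped at 54 mm. I lift it and weigh.

Call:
jog_arm([
  [[1, 0, 0, -5, 0, 0, 0], [1, 0, 0, -10, 0, 0, 0], [1, 0, 0, -15, 0, 0, 0], [1, 0, 0, 0, 0, 0, 0], [1, 0, 0, 0, 0, 0, 0]],
])

```text
time: 3.85
position: [456.2, -90.4, 118.1]
orientation: [2.403, 2.022, 0.001]
ft_force: [-0.3, -0.1, -1.3]
grip_width: 54.1
grip_force: 29.6
```

Call:
jog_arm([
  [[1, 0, 0, 0, 0, 0, 0], [1, 0, 0, 0, 0, 0, 0]],
])

```text
time: 4.05
position: [455.4, -90.0, 117.1]
orientation: [-2.403, -2.022, 0.001]
ft_force: [-0.1, -0.0, -0.5]
grip_width: 53.8
grip_force: 29.6
```

Call:
jog_arm([
  [[1, 0, 0, 0, 0, 0, 0]],
])

```text
time: 4.15
position: [455.5, -90.1, 117.2]
orientation: [-2.403, -2.022, 0.001]
ft_force: [-0.6, 0.4, -0.3]
grip_width: 53.8
grip_force: 29.6
```

Call:
jog_arm([
  [[1, 0, 0, 0, 0, 0, 0]],
])

```text
time: 4.25
position: [455.6, -90.1, 117.3]
orientation: [-2.404, -2.022, 0.0]
ft_force: [-0.2, -0.9, -1.2]
grip_width: 54.0
grip_force: 29.6
```

Mean Fz is about -0.8 N, so roughly 100 g: can B is the empty one. I put it back where it was and take A.

Call:
jog_arm([
  [[1, 0, 0, 15, 0, 0, 0], [1, 0, 0, 10, 0, 0, 0], [1, 0, 0, 4, 0, 0, 0], [1, 0, 0, 0.5, 0, 0, 0], [1, 0, 0, 0, 0, 0, 0]],
])

```text
time: 4.75
position: [455.8, -90.2, 88.1]
orientation: [-2.404, -2.022, 0.0]
ft_force: [0.1, 0.4, -0.9]
grip_width: 53.7
grip_force: 29.7
```

Call:
jog_arm([
  [[1, 0, 0, 0.5, 0, 0, 0], [0, 0, 0, 0, 0, 0, 0], [0, 0, 0, 0, 0, 0, 0], [0, 0, 0, 0, 0, 0, 0], [0, 0, 0, 0, 0, 0, 0]],
])

```text
time: 5.25
position: [455.9, -90.2, 87.8]
orientation: [2.404, 2.022, 0.0]
ft_force: [0.4, 0.5, 0.1]
grip_width: 81.1
grip_force: 0.0
```

Call:
jog_arm([
  [[0, 0, 0, 0, 0, 0, 0], [0, 0, 0, 0, 0, 0, 0]],
])

```text
time: 5.45
position: [455.8, -90.2, 87.7]
orientation: [2.404, 2.022, 0.0]
ft_force: [0.2, 0.1, 0.3]
grip_width: 92.0
grip_force: 0.0
```

```bash
python3 - <<'E'
from h import *
s=manip.observe();print(s['time'])
plan((455.5,-90,225),-10,s=s)
s['position']=np.array([455.5,-90,225.]);plan((622.5,-92,225),-10,s=s)
E
```

```text
5.45
at [455.8 -90.2  87.7] head -9.9 F [0.17 0.1  0.3 ] w 92.0
[[0,0.1,-0.1,-45.8,0.0,-0.0,0.001],[0,0.1,-0.1,-45.8,0.0,-0.0,0.001],[0,0.1,-0.1,-45.8,0.0,-0.0,0.001]]
at [455.5 -90.  225. ] head -9.9 F [0.17 0.1  0.3 ] w 92.0
[[0,6.7,41.2,0.0,0.0,-0.0,0.001],[0,6.7,41.2,0.0,0.0,-0.0,0.001],[0,6.7,41.2,0.0,0.0,-0.0,0.001],[0,6.7,41.2,0.0,0.0,-0.0,0.001]]
```

Call:
jog_arm([
  [[0, 0, 0, -30, 0, 0, 0], [0, 0, 0, -36, 0, 0, 0], [0, 0, 0, -36, 0, 0, 0], [0, 0, 0, -36, 0, 0, 0], [0, 6.5, 41, 0, 0, 0, 0]],
])

```text
time: 5.95
position: [497.5, -91.5, 232.0]
orientation: [2.398, 2.016, 0.005]
ft_force: [0.3, -1.0, 0.5]
grip_width: 93.5
grip_force: 0.0
```

Call:
jog_arm([
  [[0, 6.5, 41, 0, 0, 0, 0], [0, 6.5, 41, 0, 0, 0, 0], [0, 6.5, 41, 0, 0, 0, 0], [0, 0, 0, 0, 0, 0, 0], [0, 0, 0, 0, 0, 0, 0]],
])

```text
time: 6.45
position: [621.7, -92.5, 224.3]
orientation: [-2.402, -2.022, 0.002]
ft_force: [0.0, 0.8, -0.5]
grip_width: 92.8
grip_force: 0.0
```

```bash
python3 - <<'E'
from h import *
plan((622.5,-92,180),-10)
E
```

```text
at [621.7 -92.5 224.3] head -9.8 F [ 0.05  0.78 -0.51] w 92.8
[[0,0.6,0.8,44.3,-0.002,-0.0,0.003]]
```

Call:
jog_arm([
  [[0, 0.5, 0.5, 34, 0, 0, 0], [0, 0, 0, 34, 0, 0, 0], [0, 0, 0, 34, 0, 0, 0], [0, 0, 0, 34, 0, 0, 0], [0, 0, 0, 0, 0, 0, 0]],
])

```text
time: 6.95
position: [617.5, -91.1, 85.5]
orientation: [-2.398, -2.017, 0.008]
ft_force: [-0.7, 0.2, -1.3]
grip_width: 93.1
grip_force: 0.0
```

Call:
jog_arm([
  [[1, 0, 0, 0, 0, 0, 0], [1, 0, 0, 0, 0, 0, 0], [1, 0, 0, 0, 0, 0, 0], [1, 0, 0, 0, 0, 0, 0], [1, 0, 0, 0, 0, 0, 0]],
])

```text
time: 7.45
position: [622.9, -92.4, 90.7]
orientation: [2.403, 2.022, 0.001]
ft_force: [0.3, 0.6, -0.1]
grip_width: 57.9
grip_force: 0.0
```

Call:
jog_arm([
  [[1, 0, 0, 0, 0, 0, 0], [1, 0, 0, 0, 0, 0, 0], [1, 0, 0, 0, 0, 0, 0]],
])

```text
time: 7.75
position: [622.4, -92.2, 90.4]
orientation: [2.404, 2.023, 0.0]
ft_force: [-2.2, 1.1, 5.2]
grip_width: 54.4
grip_force: 29.8
```

Call:
jog_arm([
  [[1, 0, 0, -5, 0, 0, 0], [1, 0, 0, -10, 0, 0, 0], [1, 0, 0, -15, 0, 0, 0], [1, 0, 0, 0, 0, 0, 0], [1, 0, 0, 0, 0, 0, 0]],
])

```text
time: 8.25
position: [622.5, -92.3, 119.7]
orientation: [2.404, 2.022, 0.0]
ft_force: [-0.0, 0.7, -4.7]
grip_width: 54.4
grip_force: 29.7
```

Call:
jog_arm([
  [[1, 0, 0, 0, 0, 0, 0], [1, 0, 0, 0, 0, 0, 0]],
])

```text
time: 8.45
position: [621.8, -92.1, 118.7]
orientation: [-2.403, -2.021, 0.001]
ft_force: [-0.0, -0.5, -4.1]
grip_width: 54.7
grip_force: 29.7
```

A weighs about 4.1 N, so it is the full one. I carry it to the rear-right cell.

```bash
python3 - <<'E'
from h import *
s=manip.observe();s['position']=np.array([622,-92,240.]);plan((571,85,250),-10.4,f=1,s=s)
E
```

```text
at [622. -92. 240.] head -9.9 F [-0.05 -0.55 -4.15] w 54.7
[[1,41.4,-20.1,-2.5,-0.0,-0.0,0.002],[1,41.4,-20.2,-2.5,-0.0,-0.0,0.002],[1,41.3,-20.3,-2.5,-0.0,-0.0,0.002],[1,41.3,-20.4,-2.5,-0.0,-0.0,0.002]]
```

Call:
jog_arm([
  [[1, 0, 0, -30, 0, 0, 0], [1, 0, 0, -30, 0, 0, 0], [1, 0, 0, -30, 0, 0, 0], [1, 0, 0, -30, 0, 0, 0], [1, 0, 0, 0, 0, 0, 0]],
])

```text
time: 8.95
position: [624.7, -93.0, 244.2]
orientation: [2.398, 2.018, 0.007]
ft_force: [0.9, 0.6, -4.2]
grip_width: 54.3
grip_force: 29.8
```

Call:
jog_arm([
  [[1, 30, -15, -4, 0, 0, 0.002], [1, 40, -20, -4, 0, 0, 0.002], [1, 40, -20, -4, 0, 0, 0.002], [1, 40, -20, 0, 0, 0, 0.002], [1, 15, -6, 0, 0, 0, 0]],
])

```text
time: 9.45
position: [568.9, 88.3, 249.6]
orientation: [-2.406, -2.014, 0.002]
ft_force: [0.3, -0.4, -4.8]
grip_width: 54.1
grip_force: 29.9
```

Call:
jog_arm([
  [[1, 0, 0, 0, 0, 0, 0], [1, 0, 0, 0, 0, 0, 0], [1, 0, 0, 0, 0, 0, 0]],
])

```text
time: 9.75
position: [571.7, 83.1, 250.6]
orientation: [-2.413, -2.011, 0.002]
ft_force: [0.1, -0.0, -3.3]
grip_width: 53.8
grip_force: 29.9
```

```bash
python3 - <<'E'
from h import *
s=manip.observe();I=manip.snapshot('wrist');c=cam('wrist',s)
np.savez('pics/w2.npz',**{k:s[k] for k in('position','orientation')});cv2.imwrite('pics/w2raw.png',I)
print(s['position'],s['ft_force'])
o=np.array([547.9,165.2]);a=-.182;M=np.array([[np.cos(a),-np.sin(a)],[np.sin(a),np.cos(a)]])
for x,y,z in [(sx*78.5,sy*116,72) for sx in(-1,1) for sy in(-1,1)]+[(0,sy*37.5,46) for sy in(-1,1)]+[(37.5,75,8),(37.5,-75,8)]:
    w=o+M@[x,y];q=proj(c,[*w,z]);print((x,y,z),w.round(1),q.round(1));cv2.drawMarker(I,tuple(int(v) for v in q.round()),(0,0,255),cv2.MARKER_CROSS,10,1)
cv2.imwrite('pics/w2.png',I)
E
```

```text
[571.6617567   83.0692769  250.64813052] [ 0.09702307 -0.00787703 -3.26160123]
(-78.5, -116, 72) [449.7  65.3] [223.2 213. ]
(-78.5, 116, 72) [491.7 293.5] [203.2  -6.8]
(78.5, -116, 72) [604.1  36.9] [352.4 213.2]
(78.5, 116, 72) [646.1 265.1] [360.   -6.7]
(0, -37.5, 46) [541.1 128.3] [288.2 145.6]
(0, 37.5, 46) [554.7 202.1] [286.4  80.1]
(37.5, 75, 8) [598.4 232.2] [318.9  51.1]
(37.5, -75, 8) [571.2  84.7] [318.7 170.2]
```

View pics/w2.png

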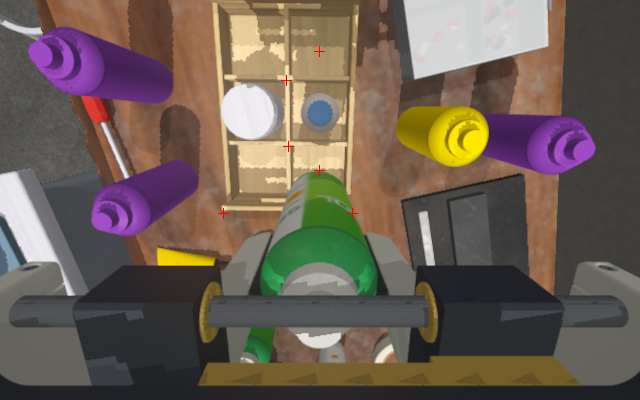

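Wrist view: the divider crossings are at about (288,77) and (288,142) and the near corners at row 209, about 3–4 px beyond my prediction in +y. The held can's bottom far edge is near (322,172). A zoom will let me measure the can against the carrier in the same camera.

```bash
python3 - <<'E'
from h import *
I=cv2.imread('pics/w2raw.png');cv2.imwrite('pics/w2c.png',cv2.resize(I[0:230,205:375],None,fx=2.6,fy=2.6,interpolation=cv2.INTER_CUBIC))
s=dict(np.load('pics/w2.npz'));c=cam('wrist',s);R=Ro.from_rotvec(s['orientation']).as_matrix()
for p in((27.5,0,90),(27.5,0,-35),(0,27.5,90),(0,-27.5,90)):
    print(p,proj(c,s['position']+R@p).round(1))
E
```

```text
(27.5, 0, 90) [319.5 172.6]
(27.5, 0, -35) [320.5 223. ]
(0, 27.5, 90) [350.2 202.9]
(0, -27.5, 90) [288.7 202.9]
```

View pics/w2c.png

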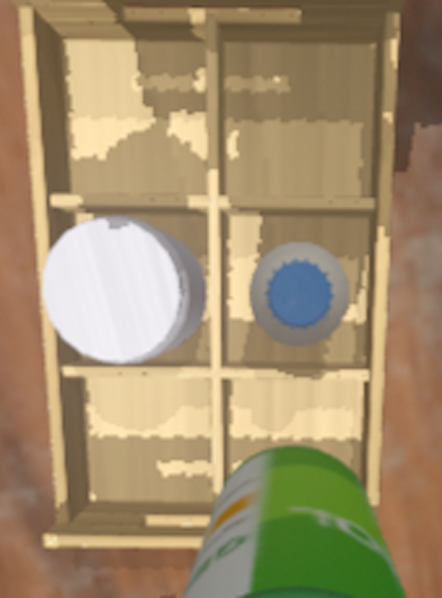

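The can sits centred in the tool (edge at row 172, as predicted). The carrier is about 3 mm further in +y than estimated, so rear right is at about (571.2,87.5). I shift and lower.

Call:
jog_arm([
  [[1, 4, -1.5, 0, 0, 0, 0], [1, 0, 0, 35, 0, 0, 0], [1, 0, 0, 35, 0, 0, 0], [1, 0, 0, 10, 0, 0, 0], [1, 0, 0, 0, 0, 0, 0]],
])

```text
time: 10.3
position: [569.7, 88.2, 170.0]
orientation: [-2.411, -2.01, 0.005]
ft_force: [0.1, 0.2, -4.2]
grip_width: 53.9
grip_force: 29.9
```

Call:
jog_arm([
  [[1, 0, 0, 0, 0, 0, 0], [1, 0, 0, 0, 0, 0, 0]],
])

```text
time: 10.5
position: [572.2, 88.4, 173.8]
orientation: [2.41, 2.011, 0.004]
ft_force: [0.9, -0.6, -4.2]
grip_width: 54.0
grip_force: 29.9
```

Call:
jog_arm([
  [[1, 0, -1, 18, 0, 0, 0], [1, 0, 0, 18, 0, 0, 0], [1, 0, 0, 15, 0, 0, 0], [1, 0, 0, 12, 0, 0, 0], [1, 0, 0, 0, 0, 0, 0]],
])

```text
time: 11.0
position: [569.3, 88.7, 108.0]
orientation: [-2.411, -2.012, 0.002]
ft_force: [0.1, 0.2, -4.9]
grip_width: 54.1
grip_force: 29.9
```

Call:
jog_arm([
  [[1, 0, 0, 3, 0, 0, 0], [1, 0, 0, 2, 0, 0, 0], [1, 0, 0, 0, 0, 0, 0], [1, 0, 0, 0, 0, 0, 0]],
])

```text
time: 11.4
position: [570.0, 88.8, 104.1]
orientation: [2.412, 2.013, 0.001]
ft_force: [0.4, -0.3, -5.2]
grip_width: 54.2
grip_force: 29.9
```

Call:
jog_arm([
  [[1, 0, 0, 2, 0, 0, 0], [1, 0, 0, 1, 0, 0, 0], [1, 0, 0, 1, 0, 0, 0], [1, 0, 0, 0, 0, 0, 0]],
])

```text
time: 11.8
position: [569.6, 88.7, 99.4]
orientation: [-2.412, -2.013, 0.001]
ft_force: [0.5, 0.1, -4.4]
grip_width: 54.4
grip_force: 29.9
```

Call:
jog_arm([
  [[1, 0, 0, 1, 0, 0, 0], [1, 0, 0, 0, 0, 0, 0]],
])

```text
time: 12.0
position: [569.8, 88.7, 99.2]
orientation: [2.412, 2.013, 0.0]
ft_force: [-1.6, -0.4, -0.4]
grip_width: 53.8
grip_force: 30.0
```

Call:
jog_arm([
  [[1, 0, 0, 1, 0, 0, 0], [1, 0, 0, 0, 0, 0, 0]],
])

```text
time: 12.2
position: [569.8, 88.7, 99.1]
orientation: [2.411, 2.013, 0.001]
ft_force: [-3.1, -1.0, 7.8]
grip_width: 54.1
grip_force: 30.0
```

Floor contact felt at z=99. I release and rise.

Call:
jog_arm([
  [[1, 0, 0, -0.5, 0, 0, 0], [0, 0, 0, 0, 0, 0, 0], [0, 0, 0, 0, 0, 0, 0], [0, 0, 0, 0, 0, 0, 0], [0, 0, 0, 0, 0, 0, 0]],
])

```text
time: 12.7
position: [569.9, 88.8, 98.1]
orientation: [2.412, 2.013, 0.0]
ft_force: [0.5, -0.3, -0.1]
grip_width: 81.4
grip_force: 0.0
```

Call:
jog_arm([
  [[0, 0, 0, 0, 0, 0, 0], [0, 0, 0, 0, 0, 0, 0], [0, 0, 0, -30, 0, 0, 0], [0, 0, 0, -35, 0, 0, 0], [0, 0, 0, -40, 0, 0, 0]],
])

```text
time: 13.2
position: [568.9, 88.8, 203.3]
orientation: [-2.411, -2.012, 0.003]
ft_force: [0.6, -0.5, -0.4]
grip_width: 92.6
grip_force: 0.0
```

Call:
jog_arm([
  [[0, 0, 0, -35, 0, 0, 0], [0, 0, 0, 0, 0, 0, 0]],
])

```text
time: 13.4
position: [572.7, 88.7, 244.1]
orientation: [2.407, 2.008, 0.012]
ft_force: [-0.3, -0.4, -0.1]
grip_width: 93.2
grip_force: 0.0
```

```bash
python3 - <<'E'
from h import *
plan((539,-222,215),25)
E
```

```text
at [572.7  88.7 244.1] head -10.3 F [-0.28 -0.39 -0.06] w 93.2
[[0,-44.5,3.2,4.1,0.002,0.0,-0.088],[0,-44.6,-0.8,4.1,0.002,0.0,-0.088],[0,-44.4,-4.7,4.1,0.002,0.0,-0.088],[0,-43.8,-8.6,4.1,0.002,0.0,-0.088],[0,-42.9,-12.4,4.1,0.002,0.0,-0.088]]
[[0,-41.7,-16.1,4.1,0.002,0.0,-0.088],[0,-40.1,-19.7,4.1,0.002,0.0,-0.088]]
```

Call:
jog_arm([
  [[0, -44.5, 3, 4, 0, 0, -0.088], [0, -44.5, -1, 4, 0, 0, -0.088], [0, -44.5, -4.5, 4, 0, 0, -0.088], [0, -44, -8.5, 4, 0, 0, -0.088], [0, -43, -12.5, 4, 0, 0, -0.088]],
])

```text
time: 13.9
position: [544.5, -134.8, 217.2]
orientation: [-1.909, -2.494, 0.0]
ft_force: [0.1, -0.5, 0.1]
grip_width: 92.9
grip_force: 0.0
```

Call:
jog_arm([
  [[0, -41.5, -16, 4, 0, 0, -0.088], [0, -40, -19.5, 4, 0, 0, -0.088], [0, 0, 0, 0, 0, 0, 0], [0, 0, 0, 0, 0, 0, 0]],
])

```text
time: 14.3
position: [535.1, -222.5, 209.0]
orientation: [-1.692, -2.645, -0.001]
ft_force: [0.1, 1.0, -0.1]
grip_width: 92.9
grip_force: 0.0
```

```bash
python3 - <<'E'
from h import *
s=manip.observe();I=manip.snapshot('wrist');c=cam('wrist',s)
print('orange',blobs(I,(5,150,120),(18,255,255),30),proj(c,(539,-222,115)))
cv2.imwrite('pics/w3.png',I)
plan((538.5,-222,51),25)
E
```

```text
orange [([320.9, 192.4], [309, 187, 26, 20, 146]), ([320.7, 212.2], [310, 208, 24, 8, 36])] [323.55675518 203.91235319]
at [ 535.3 -221.4  209.4] head 24.9 F [-0.24  0.21 -1.43] w 93.2
[[0,-0.5,0.7,39.6,-0.0,-0.0,-0.001],[0,-0.5,0.7,39.6,-0.0,-0.0,-0.001],[0,-0.5,0.7,39.6,-0.0,-0.0,-0.001],[0,-0.5,0.7,39.6,-0.0,-0.0,-0.001]]
```

Call:
jog_arm([
  [[0, -0.5, 1.5, 35, 0, 0, 0], [0, 0, 0, 40, 0, 0, 0], [0, 0, 0, 40, 0, 0, 0], [0, 0, 0, 25, 0, 0, 0], [0, 0, 0, 18, 0, 0, 0]],
])

```text
time: 14.85
position: [536.6, -218.8, 50.0]
orientation: [-1.684, -2.648, -0.001]
ft_force: [-0.3, -0.1, 0.0]
grip_width: 93.0
grip_force: 0.0
```

Call:
jog_arm([
  [[0, 0, 0, 0, 0, 0, 0], [1, 0, 0, 0, 0, 0, 0], [1, 0, 0, 0, 0, 0, 0], [1, 0, 0, 0, 0, 0, 0], [1, 0, 0, 0, 0, 0, 0]],
])

```text
time: 15.35
position: [538.0, -221.9, 53.3]
orientation: [1.687, 2.648, 0.0]
ft_force: [0.8, -0.2, -0.5]
grip_width: 65.7
grip_force: 0.0
```

Call:
jog_arm([
  [[1, 0, 0, 0, 0, 0, 0], [1, 0, 0, 0, 0, 0, 0], [1, 0, 0, 0, 0, 0, 0], [1, 0, 0, 0, 0, 0, 0], [1, 0, 0, 0, 0, 0, 0]],
])

```text
time: 15.85
position: [537.4, -221.7, 52.2]
orientation: [1.688, 2.649, -0.0]
ft_force: [0.5, -0.2, 1.9]
grip_width: 40.5
grip_force: 30.0
```

Call:
jog_arm([
  [[1, 0, 0, -20, 0, 0, 0], [1, 0, 0, -40, 0, 0, 0], [1, 0, 0, -45, 0, 0, 0], [1, 0, 0, -45, 0, 0, 0], [1, 0, 0, -50, 0, 0, 0]],
])

```text
time: 16.35
position: [536.4, -221.1, 252.8]
orientation: [-1.687, -2.647, 0.0]
ft_force: [0.8, -0.2, -1.3]
grip_width: 40.2
grip_force: 30.0
```

Call:
jog_arm([
  [[1, 0, 0, -10, 0, 0, 0], [1, 0, 0, 0, 0, 0, 0]],
])

```text
time: 16.55
position: [538.1, -222.1, 264.1]
orientation: [1.686, 2.646, -0.0]
ft_force: [0.1, 0.9, -1.4]
grip_width: 40.3
grip_force: 30.0
```

```bash
python3 - <<'E'
from h import *
plan((598.4,235,262),-10.4,f=1,tmax=45)
E
```

```text
at [ 538.1 -222.1  264.1] head 25.0 F [ 0.08  0.89 -1.41] w 40.3
[[1,35.4,22.5,0.1,0.0,0.0,0.056],[1,36.6,20.5,0.1,0.0,0.0,0.056],[1,37.7,18.4,0.1,0.0,0.0,0.056],[1,38.6,16.3,0.1,0.0,0.0,0.056],[1,39.5,14.1,0.1,0.0,0.0,0.056]]
[[1,40.2,11.8,0.1,0.0,0.0,0.056],[1,40.8,9.6,0.1,0.0,0.0,0.056],[1,41.3,7.3,0.2,0.0,0.0,0.056],[1,41.6,4.9,0.2,0.0,0.0,0.056],[1,41.8,2.6,0.2,0.0,0.0,0.056]]
[[1,41.9,0.2,0.2,0.0,0.0,0.056]]
```

Call:
jog_arm([
  [[1, 35.5, 22.5, 0, 0, 0, 0.056], [1, 36.5, 20.5, 0, 0, 0, 0.056], [1, 37.5, 18.5, 0, 0, 0, 0.056], [1, 38.5, 16.5, 0, 0, 0, 0.056], [1, 39.5, 14, 0, 0, 0, 0.056]],
])

```text
time: 17.05
position: [563.4, -12.2, 258.6]
orientation: [-2.042, -2.381, 0.004]
ft_force: [0.1, -0.2, -1.2]
grip_width: 40.3
grip_force: 30.0
```

Call:
jog_arm([
  [[1, 40, 12, 0, 0, 0, 0.056], [1, 41, 9.5, 0, 0, 0, 0.056], [1, 41.5, 7.5, 0, 0, 0, 0.056], [1, 41.5, 5, 0, 0, 0, 0.056], [1, 42, 2.5, 0, 0, 0, 0.056]],
])

```text
time: 17.55
position: [591.0, 195.6, 258.4]
orientation: [-2.355, -2.075, 0.008]
ft_force: [1.2, -0.4, -2.1]
grip_width: 40.1
grip_force: 30.0
```

Call:
jog_arm([
  [[1, 42, 0, 0, 0, 0, 0.056], [1, 0, 0, 0, 0, 0, 0], [1, 0, 0, 0, 0, 0, 0], [1, 0, 0, 0, 0, 0, 0]],
])

```text
time: 17.95
position: [596.9, 234.7, 260.0]
orientation: [-2.411, -2.012, 0.006]
ft_force: [0.5, -1.1, -1.7]
grip_width: 40.6
grip_force: 30.0
```

```bash
python3 - <<'E'
from h import *
s=manip.observe();I=manip.snapshot('wrist');c=cam('wrist',s);cv2.imwrite('pics/w4raw.png',I)
o=np.array([548,168]);a=-.182;M=np.array([[np.cos(a),-np.sin(a)],[np.sin(a),np.cos(a)]])
for x,y,z in [(sx*78.5,sy*116,72) for sx in(-1,1) for sy in(-1,1)]+[(0,sy*37.5,46) for sy in(-1,1)]+[(37.5,75,8)]:
    w=o+M@[x,y];q=proj(c,[*w,z]);print((x,y,z),w.round(1),q.round(1));cv2.drawMarker(I,tuple(int(v) for v in q.round()),(0,0,255),cv2.MARKER_CROSS,10,1)
cv2.imwrite('pics/w4.png',I)
plan((598.5,235,262),-10.4,f=1)
E
```

```text
(-78.5, -116, 72) [449.8  68.1] [236.6 313.8]
(-78.5, 116, 72) [491.8 296.3] [222.  144.4]
(78.5, -116, 72) [604.2  39.7] [349.8 314.3]
(78.5, 116, 72) [646.2 267.9] [356.1 144.8]
(0, -37.5, 46) [541.2 131.1] [293.5 254. ]
(0, 37.5, 46) [554.8 204.9] [292.4 202.5]
(37.5, 75, 8) [598.5 235. ] [320.6 169.5]
at [597.2 234.4 260.7] head -10.4 F [-0.67 -0.21 -1.24] w 40.4
[[1,0.8,1.2,-1.3,-0.002,0.001,0.001]]
```

View pics/w4.png

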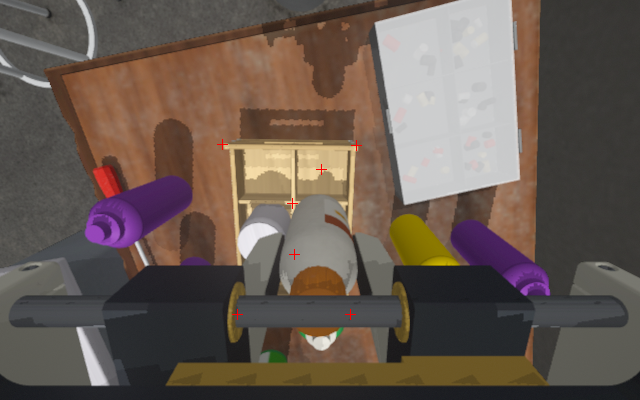

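Wrist view: divider crossing at (293,203) matches the prediction (292,202) and the rear-left cell centre marker is at (321,169). Purple and yellow cans stay clear. I lower the bottle.

Call:
jog_arm([
  [[1, 1, 1, 35, 0, 0, 0], [1, 0, 0, 35, 0, 0, 0], [1, 0, 0, 35, 0, 0, 0], [1, 0, 0, 20, 0, 0, 0], [1, 0, 0, 0, 0, 0, 0]],
])

```text
time: 18.5
position: [596.3, 234.4, 133.2]
orientation: [-2.411, -2.008, 0.011]
ft_force: [-0.3, 0.1, -1.7]
grip_width: 40.4
grip_force: 30.0
```

Call:
jog_arm([
  [[1, 0, 0, 20, 0, 0, 0], [1, 0, 0, 20, 0, 0, 0], [1, 0, 0, 15, 0, 0, 0], [1, 0, 0, 8, 0, 0, 0], [1, 0, 0, 0, 0, 0, 0]],
])

```text
time: 19.0
position: [598.8, 235.9, 74.2]
orientation: [-2.413, -2.012, 0.001]
ft_force: [0.2, 0.1, -1.5]
grip_width: 40.4
grip_force: 30.0
```

Call:
jog_arm([
  [[1, 0, 0, 0, 0, 0, 0], [1, 0, 0, 0, 0, 0, 0]],
])

```text
time: 19.2
position: [599.8, 236.6, 75.7]
orientation: [2.411, 2.012, 0.003]
ft_force: [0.1, -0.2, -1.8]
grip_width: 40.1
grip_force: 30.0
```

Call:
jog_arm([
  [[1, 0, 0, 6, 0, 0, 0], [1, 0, 0, 4, 0, 0, 0], [1, 0, 0, 2, 0, 0, 0], [1, 0, 0, 1, 0, 0, 0], [1, 0, 0, 0, 0, 0, 0]],
])

```text
time: 19.7
position: [598.6, 236.6, 60.8]
orientation: [-2.412, -2.013, 0.001]
ft_force: [0.4, -0.1, -2.1]
grip_width: 40.6
grip_force: 30.0
```

Call:
jog_arm([
  [[1, 0, 0, 1, 0, 0, 0], [1, 0, 0, 0, 0, 0, 0]],
])

```text
time: 19.9
position: [598.9, 236.7, 60.3]
orientation: [2.412, 2.013, 0.0]
ft_force: [-0.0, 1.1, -1.4]
grip_width: 40.6
grip_force: 30.0
```

Call:
jog_arm([
  [[1, 0, 0, 1, 0, 0, 0], [1, 0, 0, 0, 0, 0, 0]],
])

```text
time: 20.1
position: [599.0, 236.8, 60.2]
orientation: [2.412, 2.013, 0.001]
ft_force: [-2.0, -0.1, 4.8]
grip_width: 40.4
grip_force: 30.0
```

Contact at z≈60, on the floor. I release, rise and check.

Call:
jog_arm([
  [[1, 0, 0, -0.5, 0, 0, 0], [0, 0, 0, 0, 0, 0, 0], [0, 0, 0, 0, 0, 0, 0], [0, 0, 0, 0, 0, 0, 0], [0, 0, 0, 0, 0, 0, 0]],
])

```text
time: 20.6
position: [598.7, 236.5, 59.4]
orientation: [-2.412, -2.013, 0.0]
ft_force: [0.4, -0.3, -0.1]
grip_width: 68.0
grip_force: 0.0
```

Call:
jog_arm([
  [[0, 0, 0, 0, 0, 0, 0], [0, 0, 0, -20, 0, 0, 0], [0, 0, 0, -35, 0, 0, 0], [0, 0, 0, -40, 0, 0, 0], [0, 0, 0, -40, 0, 0, 0]],
])

```text
time: 21.1
position: [598.4, 236.5, 195.7]
orientation: [-2.412, -2.012, 0.001]
ft_force: [1.0, -0.4, -0.4]
grip_width: 92.9
grip_force: 0.0
```

Call:
jog_arm([
  [[0, 0, 0, -45, 0, 0, 0], [0, 0, 0, -40, 0, 0, 0], [0, 40, 0, 0, 0, 0, 0], [0, 40, 0, 0, 0, 0, 0], [0, 0, 0, 0, 0, 0, 0]],
])

```text
time: 21.6
position: [612.8, 319.6, 279.1]
orientation: [-2.407, -2.016, -0.002]
ft_force: [0.2, -1.0, -0.2]
grip_width: 93.0
grip_force: 0.0
```

```bash
python3 - <<'E'
from h import *
T=manip.snapshot('top');S=manip.snapshot('side')
a=cv2.resize(T[140:310,180:440],None,fx=2,fy=2);b=cv2.resize(S[90:300,230:430],None,fx=1.25,fy=1.25)
o=np.zeros((602,520,3),np.uint8);o[:340]=a;o[340:602,:250]=b[:262];cv2.imwrite('pics/end.png',o)
s=manip.observe();print(s['time'],s['position'],s['grip_width'])
E
```

```text
21.7 [612.73704272 315.9569711  278.82192333] 93.11901470942526
```

```bash
python3 -c "
import cv2;I=cv2.imread('pics/end.png');cv2.imwrite('pics/end2.png',I[:600])"
```

```text
(no output)
```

View pics/end2.png

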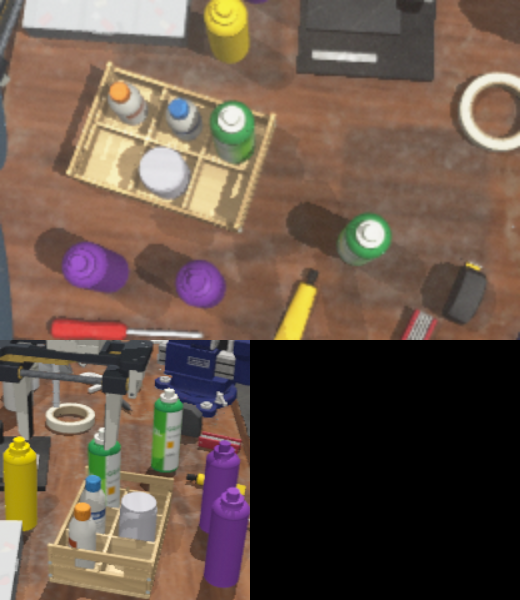

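The final views show the orange-capped bottle upright in the rear-left cell at (125,100), the full can in rear right at (232,130), and the empty can upright in its place at (365,240). Nothing else was disturbed.

```bash
python3 -c "
from plant import manip;print(manip.finish_job())"
```

```text
the job is handed in; nothing more can be done
None
```

The job is handed in at about 22 s: the bench bottle stands in the rear-left cell, the full can in the rear-right cell, and the empty can is back upright where it was, with everything else left as it stood.

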